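# Half-turn and nest a stock bin until the catches snap

### The arm

A 7-joint arm with a two-finger parallel gripper is mounted at the origin on the work surface. World frame = base frame: x ahead of the robot, y to its left, z up, the work surface at z = 0. Lengths are in m, angles in rad, forces in N, time in s.
With the tool pointing down it reaches from about 0.4 to 0.875 m from the base axis. Payload 19.3 kg.
Tool frame: the origin (TCP) lies on the centre line of the jaws, within the pads' length; the fingertips stand 14 mm ahead of it and the grasp point (between the pads) lies 5 mm behind it; x points along the fingers, y is the direction in which the jaws open and shut, and the axes are right-handed (so a half turn about x gives the same grasp; the last joint's range is limited). The gripper opens to 85 mm and grips with 20 to 120 N. Pads are 22 mm wide; open, the fingers measure 114 mm over their backs; the gripper's body (76 mm by 85 mm) begins 54 mm behind the grasp point. The pads swing forward as they close: fully open they stand 13 mm farther back than shut.
Start: joints at [-1.285, 0.521, -0.036, 1.599, 0.021, 1.021, -0.113], TCP at [0.218, 0.586, 0.245] pointing down, gripper open.
Joint ranges: [-2.91, 2.91], [-0.3, 2.13], [-1.5, 1.42], [0.17, 2.43], [-1.26, 4.41], [0.16, 1.93], [-2.52, 2.52]. Speed limits (rad/s): [1.89, 1.89, 2.39, 2.39, 3.01, 3.01, 3.01].

### API

Orientations are given as [roll, pitch, yaw] about the fixed x, y, z axes, in that order (R = Rz(yaw) Ry(pitch) Rx(roll)).
In Python, from workcell import monitor, optics, bot gives the robot as it stands.
- The arm moves only by the tool arm_command, never from a script. Its arguments are lists of equal length, an entry for each row: "delta_pos": the shift along the tool's x, y, z as a fraction of full scale, a list of three; "rotation": the turn, a rotation vector about the tool's x, y, z as a fraction of full scale, a list of three. In form: {"delta_pos": [[dx, dy, dz], ...], "rotation": [[wx, wy, wz], ...]}. A call has 1 to 10 rows; each row shifts and turns the pose as measured when the row begins, along the tool's axes as they then stand; what a row does not reach is not made up. Full scale, the value 1, is 30 mm for a shift and 6 degrees for a turn. A row lasts 1/10 s, in which the tool goes at most 50 mm and 8.59 degrees, less where a joint would pass 70% of its speed; a pose out of reach is approached as far as the arm can. A call with a number of a shift or a turn outside -1 to 1 is refused whole. A call with a gripper value outside its range is refused whole. "gripper" is the closure, from -1 (fully open) to 1 (shut), so that 0 is half open, set as the call begins (left out, the last holds). The fingers move at their own pace and stop on an object; "grip_force" is the grip in N (left out, the last holds). Time passes only in rows, so rows that do not move let the fingers close. It gives the time, the measured TCP pose, the force and the opening at its end, in the units of the state.
- monitor.observe(): the state, without advancing time (a new reading comes with each control period).
- optics.grab_frame(name): name is "scene" or "top" or "wrist"; returns the picture (480x640x3 uint8, red, green, blue); there is no depth.
- optics.camera_params(name): a dict with "fx", "fy", "cx", "cy" (pixels), "dist_coeffs" ([k1, k2, p1, p2, k3] as OpenCV has them; the pictures are not rectified), "origin" and "rotation" of the camera in the world. Camera axes: x right, y down, z forward; pixel columns grow to the right and rows downward; lengths in m; the calibration is good to about 2 mm. A picture is of the moment at which its call begins: read the wrist's pose just before it. camera_params takes no time and is no camera call; for the wrist camera it gives the pose at the moment of the call.
- bot.job_done(): hands the job in, once; it reports no verdict.
The state is a dict: "clock": time; "qpos": joint angles; "qd": joint speeds; "joint_efforts": joint torques, N m; "position": TCP position; "tool_rot": TCP orientation; "force": force on the tool from outside, world axes, zero at the start; "moment": the same for the moment, N m; "grip_width": finger opening in m.
Only numpy, scipy, OpenCV 4.12 (cv2) and the standard library are available. Lean on these libraries where they do the work, as an engineer would, in place of code of your own. Each camera call takes 0.05 s, during which the arm holds its last target. There are 200 camera calls.

### The job

The empty blue bin is stacked on the bin full of tape rolls. Lift it off, turn it half a turn so that its orange end matches the orange end of the empty grey bin in the steel bay, and nest it in that grey bin, pressing it down gently until it is fully home and both red spring catches have snapped back over its rim; never press with more than about 15 N, since the plastic is thin, and let go of it. Leave everything else on the bench where it is.

Things in the scene. Friction and masses are not known exactly. Their poses are not given: they have to be found in the camera images.
- bin_center (a point): Centre (half-way up) of the loose empty blue bin: 148 x 66 mm over its rim, 84 mm high, 0.26 kg (+-25 %). x is its long axis, pointing to its orange end; z is up. Hold it mid-way along, across its width, by the straight upright rim skirt: 66 mm wide, 34 mm high, from the rim (42 mm above this point) down to 8 mm above this point. Fingers below the skirt meet the lower bin.
- bin_foot (a point): Centre of the blue bin's underside. Below the skirt its walls taper to 122 x 40 mm here. Both long sides have upright channels outside, at x = +40 and -12 mm, which inside are ribs with tops 8 mm below the rim. All three bins have this shape. With its x the same way as the bin below it nests, channels over ribs, 1.5 mm play all round, until its skirt rests on the lower rim (own rim 34 mm higher).
- stock_rim (a point): Centre of the rim plane of the fixed grey bin full of tape rolls, rim 96 mm above the bench; x points to its orange end. The blue bin starts stacked on it, turned by half a turn: it then stands on the rib tops, its rim 76 mm above this rim. Lift it straight up.
- bay_plate (a point): Centre of the top of the fixed steel bay's base plate, 10 mm above the bench. An empty grey bin is centred here, orange end to x, on a locked riser of unreported height: its rim is 88 to 128 mm above this point, so the blue centre ends 80 to 120 mm above this point, to be found by feel. It gives 3 mm at about 15 N, then is rigid. Posts at its ends (x = +-86 mm) rise 56 mm above its rim.
- catch_front (a joint): Red spring catch on the post at the bay's -x end, in m: 0 sprung in, grows as it is pushed outward (about 4 mm while the skirt slides past, at most 7). Its sloped nose overhangs the nested bin's end rim by 4 mm. On the way down the skirt meets the slopes about 47 mm above home. The two catches together resist with about 5 to 10 N; they spring back only when the bin is within about 2 mm of home.
- catch_back (a joint): The same red spring catch on the post at the bay's +x end (m, 0 = sprung in).
- tape_red: Loose red tape roll, 52 mm across, 20 mm high; origin under its centre. Bystander.
- tape_green: Loose green tape roll, 52 mm across, 20 mm high; origin under its centre. Bystander.
- notebooks: Two stacked notebooks, 152 x 107 x 33 mm; origin under the centre. Bystander.
- pencil_pot: White pot of pencils, 76 mm across, 150 mm high with pencils; origin under its centre. Bystander.
- stapler: Red and black stapler, 130 x 34 x 43 mm; origin under its centre. Bystander.
- card_box: White card box with green lid, 102 x 77 x 51 mm; origin under its centre. Bystander.

How it is judged:
By the outcome, as a careful person would: the job done as asked, in the order asked, and still so for the second after the job is handed in, with the robot touching nothing.
It also fails if it takes over 48 s, if anything falls off the work surface, if the arm or the gripper's body presses on something with over 40 N, if the wrist force passes 120 N, or if a joint passes its speed limit or range.

## Working session

There is one attempt and no reset: what is moved stays moved. The work goes in short steps, Python scripts to look and compute and a tool call to move; the robot and the scene stay as the last step left them, time stands still between calls to the robot, and variables do not carry over. Pictures are saved under pics/ and viewed, about 8 in all and at most 12, crops included, and the job is handed in when it is done.

Besides the shell and the picture viewer there is one more tool, called after "Request:" by a JSON object that holds its "api" and its "payload", one argument or row to a line. arm_command: Moves the arm, as the interface text tells. Its arguments: {"type":"object","properties":{"delta_pos":{"type":"array","items":{"type":"array","items":{"type":"number"}}},"rotation":{"type":"array","items":{"type":"array","items":{"type":"number"}}},"gripper":{"type":"number"},"grip_force":{"type":"number"}},"required":["delta_pos","rotation"]}

```bash
mkdir -p pics; python3 - <<'E'
from workcell import monitor, optics, bot
import cv2
print(monitor.observe())
for n in ["scene","top","wrist"]:
    print(n,optics.camera_params(n))
    cv2.imwrite(f"pics/{n}0.png",optics.grab_frame(n)[:,:,::-1])
E
```

```text
{'clock': 0.0, 'qpos': array([-1.28517106,  0.52200171, -0.0363205 ,  1.59994735,  0.02117652,
        1.02112211, -0.11279161]), 'qd': array([-5.54320911e-04, -5.44239596e-04,  8.75898626e-04,  5.62991441e-04,
        1.40791323e-04, -5.25459778e-06,  3.06697096e-04]), 'joint_efforts': array([ 4.46659942e-05, -9.27099895e+01,  1.97887927e+00, -3.69965744e+01,
        1.77231448e-02,  7.47269980e-03, -4.75821622e-06]), 'position': array([0.21765314, 0.58555816, 0.24475519]), 'tool_rot': array([-1.5150169 ,  1.56970183, -1.87086311]), 'force': array([ 0.20836742,  0.44576983, -0.07071452]), 'moment': array([-0.0052499 , -0.00401103, -0.00832109]), 'grip_width': 0.08526123896986504}
scene {'fx': 455.4060221687025, 'fy': 455.4060221687025, 'cx': 318.1950937374393, 'cy': 232.57301926786855, 'dist_coeffs': array([0.0346152, 0.       , 0.       , 0.       , 0.       ]), 'origin': array([ 0.94917998, -0.55687933,  0.85460767]), 'rotation': array([-2.40321666,  0.01205016,  0.56328172])}
top {'fx': 525.1410017757335, 'fy': 525.1410017757335, 'cx': 324.80714950005415, 'cy': 234.36324295420337, 'dist_coeffs': array([-0.11035,  0.     ,  0.     ,  0.     ,  0.     ]), 'origin': array([0.41330706, 0.00419843, 1.51504442]), 'rotation': array([-3.03015016, -0.02008888, -1.54645868])}
wrist {'fx': 351.06116374674554, 'fy': 351.06116374674554, 'cx': 319.86455002995905, 'cy': 235.11329544932056, 'dist_coeffs': array([-0.02032624,  0.        ,  0.        ,  0.        ,  0.        ]), 'origin': array([0.13968892, 0.6145527 , 0.37383999]), 'rotation': array([2.81573465e+00, 1.33841684e-03, 1.21477222e+00])}
```

View pics/top0.png

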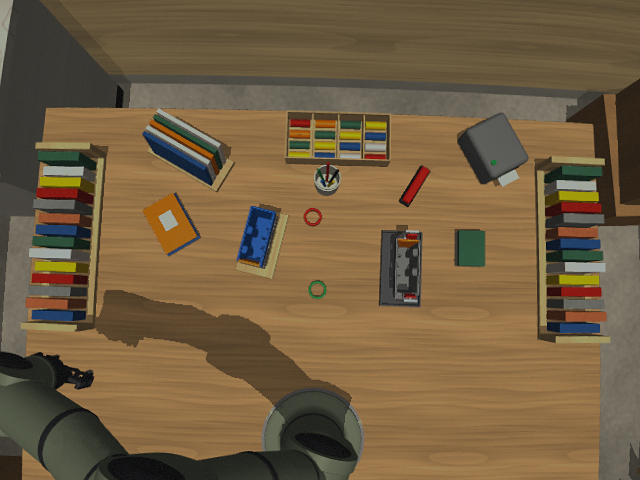

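View pics/scene0.png

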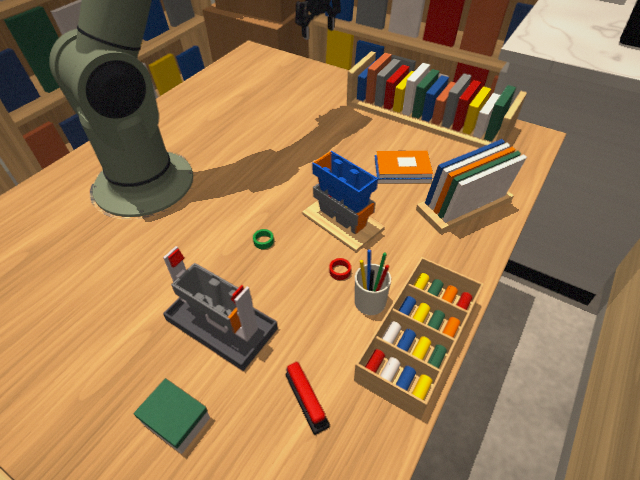

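Top view: blue bin at about (259,237) with its orange end towards the robot; bay at about (401,268) with its orange end away from it. I'll do a coarse colour-based measurement first, then refine with the wrist camera.

```bash
cat > h.py <<'E'
import numpy as np, cv2
from scipy.spatial.transform import Rotation as R
from workcell import monitor, optics, bot
def rot(r): return R.from_euler('xyz',r).as_matrix()
def plane(p,px,z):
    px=np.array(px,float).reshape(-1,1,2)
    K=np.array([[p['fx'],0,p['cx']],[0,p['fy'],p['cy']],[0,0,1]])
    u=cv2.undistortPoints(px,K,p['dist_coeffs']).reshape(-1,2)
    d=np.c_[u,np.ones(len(u))]@rot(p['rotation']).T
    return p['origin']+d*((z-p['origin'][2])/d[:,2])[:,None]
def proj(p,X):
    M=rot(p['rotation']); K=np.array([[p['fx'],0,p['cx']],[0,p['fy'],p['cy']],[0,0,1]])
    c=(np.atleast_2d(X)-p['origin'])@M
    return cv2.projectPoints(c,np.zeros(3),np.zeros(3),K,p['dist_coeffs'])[0].reshape(-1,2)
def box(m):
    c=max(cv2.findContours(m.astype(np.uint8),cv2.RETR_EXTERNAL,cv2.CHAIN_APPROX_NONE)[0],key=cv2.contourArea)
    return c.reshape(-1,2)
def rect(P):
    r=cv2.minAreaRect((P[:,:2]*1000).astype(np.float32)); return r
E
python3 - <<'E'
from h import *
im=cv2.imread('pics/top0.png'); p=optics.camera_params('top')
hsv=cv2.cvtColor(im,cv2.COLOR_BGR2HSV)
roi=np.zeros(im.shape[:2],bool); roi[195:280,230:292]=1
m=(cv2.inRange(hsv,(100,120,40),(125,255,255))>0)&roi
c=box(m); print('blue',rect(plane(p,c,.172)))
o=(cv2.inRange(hsv,(5,190,120),(16,255,255))>0)
o2=o.copy();o2[:]=0;o2[195:280,230:292]=o[195:280,230:292]; 
y,x=np.nonzero(o2); print('or blue px',x.mean(),y.mean(),len(x),plane(p,[[x.mean(),y.mean()]],.172))
roi[:]=0; roi[215:315,370:432]=1
d=(hsv[...,1]<70)&roi
c=box(d); print('bayplate',rect(plane(p,c,.01)), c.min(0),c.max(0))
print('TCP rot\n',rot(monitor.observe()['tool_rot']).round(3))
a=cv2.resize(im[190:290,225:325],(400,400),interpolation=cv2.INTER_CUBIC);b=cv2.resize(im[215:315,350:450],(400,400),interpolation=cv2.INTER_CUBIC)
cv2.imwrite('pics/crop1.png',np.hstack([a,b]))
E
```

```text
blue ((556.015869140625, 157.33494567871094), (67.27356719970703, 145.68585205078125), 77.39683532714844)
or blue px 247.1 261.6 10 [[0.48886038 0.17795476 0.172     ]]
bayplate ((492.2508850097656, -243.09378051757812), (118.09722137451172, 220.79342651367188), 88.93675994873047) [380 230] [421 306]
TCP rot
 [[-0.     0.348  0.937]
 [-0.001  0.937 -0.348]
 [-1.    -0.001  0.   ]]
```

View pics/crop1.png

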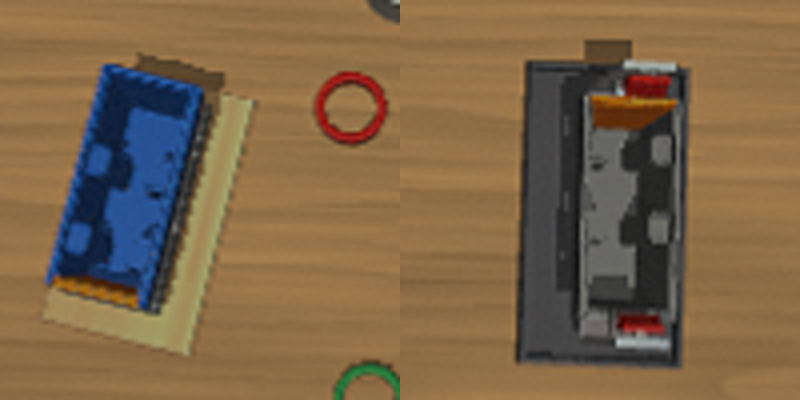

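Coarse result: blue bin centre (0.556, 0.157), x axis at about 167°; bay about (0.49, −0.24), yaw about −1°. Next I move above the blue bin.

Request:
{"api": "arm_command", "payload": {
  "delta_pos": [
    [-0.5,-0.6,1],
    [-0.5,-0.6,1],
    [-0.3,-0.6,1],
    [0,-0.6,1],
    [0,-0.6,1],
    [0,-0.6,1],
    [0,-0.6,1],
    [0,-0.6,1],
    [0,-0.6,1],
    [0,-0.6,1]
  ],
  "rotation": [
    [0,0,0],
    [0,0,0],
    [0,0,0],
    [0,0,0],
    [0,0,0],
    [0,0,0],
    [0,0,0],
    [0,0,0],
    [0,0,0],
    [0,0,0]
  ],
  "gripper": -1
}}

```text
clock: 1.15
position: [0.4401, 0.3053, 0.2833]
tool_rot: [-2.087, 1.567, -2.435]
force: [-0.3, 0.2, -0.5]
grip_width: 0.0852
```

```bash
cat >> h.py <<'E'
def go(x,y,z,yaw=None,verbose=True):
    "remaining move in tool units; yaw (deg) of tool y axis"
    s=monitor.observe(); T=rot(s['tool_rot']); d=np.array([x,y,z])-s['position']
    cy=np.degrees(np.arctan2(T[1,1],T[0,1]))
    print('t',round(s['clock'],2),'pos',s['position'].round(4),'yaw',cy.round(2),'down',T[:,0].round(4),'F',s['force'].round(2),'M',s['moment'].round(2),'w',round(s['grip_width'],4))
    print(' tool delta units',(T.T@d/.03).round(2), 'turn', None if yaw is None else round(-(yaw-cy)/6,2))
    n=np.array([0,0,-1.]); e=np.cross(T[:,0],n); print(' tilt fix units',(T.T@e/np.radians(6)).round(3))
    return s
E
python3 -c "
from h import *
go(.556,.157,.28,77.4)"
```

```text
t 1.15 pos [0.4401 0.3053 0.2833] yaw 70.1 down [-0.0031 -0.0026 -1.    ] F [-0.29  0.23 -0.48] M [ 0.01 -0.02  0.  ] w 0.0852
 tool delta units [ 0.11 -3.33  5.32] turn -1.22
 tilt fix units [ 0.    -0.019  0.034]
```

Request:
{"api": "arm_command", "payload": {
  "delta_pos": [
    [0,-0.6,1],
    [0,-0.6,1],
    [0,-0.6,1],
    [0,-0.6,0.9],
    [0,-0.6,0.9],
    [0,-0.3,0.5],
    [0,0,0]
  ],
  "rotation": [
    [-0.3,0,0],
    [-0.3,0,0],
    [-0.3,0,0],
    [-0.3,0,0],
    [0,0,0],
    [0,0,0],
    [0,0,0]
  ]
}}

```text
clock: 1.85
position: [0.572, 0.1546, 0.2824]
tool_rot: [-2.017, 1.564, -2.24]
force: [-1.0, 0.9, 0.4]
grip_width: 0.0855
```

```bash
python3 - <<'E'
from h import *
go(.556,.157,.28,77.4)
p=optics.camera_params('wrist'); f=optics.grab_frame('wrist')[:,:,::-1].copy()
cv2.imwrite('pics/w1.png',f)
import json; json.dump({k:np.array(v).tolist() for k,v in p.items()},open('w1.json','w'))
hsv=cv2.cvtColor(f,cv2.COLOR_BGR2HSV)
m=cv2.inRange(hsv,(100,120,30),(125,255,255))|cv2.inRange(hsv,(5,190,90),(16,255,255))
n,l,s,c=cv2.connectedComponentsWithStats(m); print(s[1:][s[1:,4]>300])
E
```

```text
t 1.85 pos [0.572  0.1546 0.2824] yaw 77.27 down [-0.0039 -0.005  -1.    ] F [-1.01  0.85  0.41] M [ 0.04  0.08 -0.  ] w 0.0855
 tool delta units [ 0.08 -0.04 -0.54] turn -0.02
 tilt fix units [-0.    -0.026  0.055]
[[  483    78    85   164   986]
 [  274   103   101   203 12527]
 [  471   280   169   121 10793]
 [  459   304    39    56   501]
 [  282   403    38    14   309]]
```

View pics/w1.png

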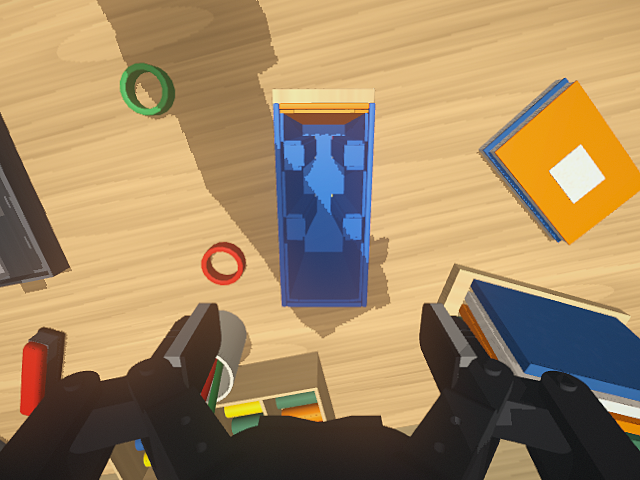

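Wrist view: the bin rim runs from about (274,103)–(375,103) at the orange end to (282,306)–(367,306) at the far end, with the jaws to either side.

```bash
python3 - <<'E'
from h import *
import json
p={k:np.array(v) for k,v in json.load(open('w1.json')).items()}
f=cv2.imread('pics/w1.png');hsv=cv2.cvtColor(f,cv2.COLOR_BGR2HSV)
m=cv2.inRange(hsv,(100,120,30),(125,255,255))|cv2.inRange(hsv,(5,190,90),(16,255,255))
m[:95]=0;m[312:]=0;m[:,:265]=0;m[:,385:]=0
c=box(m); P=plane(p,c,.172)
print('cam',p['origin'],rect(P))
r=rect(P); print(plane(p,[[274,103],[375,103],[367,306],[282,306]],.172).round(4))
# left/right edges fits: row-wise extremes
rows=range(130,296,4)
L=[];Rr=[]
for y in rows:
    x=np.nonzero(m[y])[0]; L.append([x.min()-.5,y]); Rr.append([x.max()+.5,y])
for n,e in (('L',L),('R',Rr)):
    Q=plane(p,e,.172)[:,:2]; vx,vy,x0,y0=cv2.fitLine(Q.astype(np.float32),cv2.DIST_HUBER,0,.001,.001).ravel()
    print(n,np.degrees(np.arctan2(vy,vx)),x0,y0, 'y at x=.556',y0+vy/vx*(.556-x0))
E
```

```text
cam [0.49135204 0.17362003 0.41163052] ((553.9959106445312, 160.71389770507812), (65.22498321533203, 146.33033752441406), 77.44811248779297)
[[0.4756 0.1455 0.172 ]
 [0.4899 0.2086 0.172 ]
 [0.6335 0.1773 0.172 ]
 [0.6193 0.1132 0.172 ]]
L -12.41607 0.5475592 0.1289539 y at x=.556 0.1270956
R -12.620539 0.5617837 0.19236474 y at x=.556 0.19365972
```

```bash
python3 -c "
from h import *
go(.554,.1608,.159,77.5)"
```

```text
t 1.9 pos [0.5712 0.1556 0.2823] yaw 77.32 down [-0.0043 -0.0047 -1.    ] F [-0.9  -0.19  0.81] M [-0.01 -0.01  0.02] w 0.0856
 tool delta units [ 4.11  0.07 -0.58] turn -0.03
 tilt fix units [-0.    -0.031  0.053]
```

Request:
{"api": "arm_command", "payload": {
  "delta_pos": [
    [0.2,0.07,-0.3],
    [0.5,0,-0.27],
    [0.7,0,0],
    [0.8,0,0],
    [0.7,0,0],
    [0.5,0,0],
    [0.2,0,0],
    [0,0,0]
  ],
  "rotation": [
    [-0.03,-0.03,0.05],
    [0,0,0],
    [0,0,0],
    [0,0,0],
    [0,0,0],
    [0,0,0],
    [0,0,0],
    [0,0,0]
  ]
}}

```text
clock: 2.7
position: [0.5443, 0.1717, 0.1692]
tool_rot: [2.103, 1.566, 1.898]
force: [-0.8, 0.4, 0.1]
grip_width: 0.0857
```

```bash
python3 -c "
from h import *
go(.554,.1608,.159,77.5)"
```

```text
t 2.7 pos [0.5443 0.1717 0.1692] yaw 78.25 down [-0.0016  0.0048 -1.    ] F [-0.81  0.42  0.1 ] M [-0.01  0.01 -0.04] w 0.0857
 tool delta units [ 0.34 -0.29  0.39] turn 0.12
 tilt fix units [-0.    -0.024 -0.042]
```

Request:
{"api": "arm_command", "payload": {
  "delta_pos": [
    [0,-0.2,0.3],
    [0,-0.1,0.1],
    [0,0,0]
  ],
  "rotation": [
    [0.1,-0.02,-0.04],
    [0,0,0],
    [0,0,0]
  ]
}}

```text
clock: 3.0
position: [0.5551, 0.1605, 0.1711]
tool_rot: [0.68, 1.569, 0.465]
force: [-0.3, 0.0, 0.1]
grip_width: 0.0853
```

```bash
python3 -c "
from h import *
go(.554,.1608,.159,77.5)"
```

```text
t 3.0 pos [0.5551 0.1605 0.1711] yaw 77.66 down [ 1.9e-03  9.0e-04 -1.0e+00] F [-0.3   0.05  0.05] M [0.06 0.02 0.  ] w 0.0853
 tool delta units [ 0.4   0.   -0.04] turn 0.03
 tilt fix units [ 0.     0.016 -0.013]
```

Request:
{"api": "arm_command", "payload": {
  "delta_pos": [
    [0.2,0,-0.02],
    [0.2,0,-0.02],
    [0.05,0,0],
    [0,0,0]
  ],
  "rotation": [
    [0.03,0,0],
    [0,0,0],
    [0,0,0],
    [0,0,0]
  ]
}}

```text
clock: 3.4
position: [0.5541, 0.1607, 0.157]
tool_rot: [0.716, 1.568, 0.497]
force: [-0.7, 0.2, 0.4]
grip_width: 0.0852
```

```bash
python3 -c "
from h import *
go(.554,.1608,.159,77.5)"
```

```text
t 3.4 pos [0.5541 0.1607 0.157 ] yaw 77.42 down [ 0.0029  0.0016 -1.    ] F [-0.7   0.18  0.43] M [0.   0.04 0.02] w 0.0852
 tool delta units [-0.07  0.   -0.01] turn -0.01
 tilt fix units [ 0.     0.024 -0.021]
```

Request:
{"api": "arm_command", "payload": {
  "delta_pos": [
    [0,0,0],
    [0,0,0],
    [0,0,0],
    [0,0,0],
    [0,0,0],
    [0,0,0],
    [0,0,0]
  ],
  "rotation": [
    [0,0,0],
    [0,0,0],
    [0,0,0],
    [0,0,0],
    [0,0,0],
    [0,0,0],
    [0,0,0]
  ],
  "gripper": 1,
  "grip_force": 40
}}

```text
clock: 4.1
position: [0.554, 0.1608, 0.1572]
tool_rot: [0.719, 1.568, 0.499]
force: [-0.2, -0.9, -1.4]
grip_width: 0.065
```

```bash
python3 -c "
from h import *
go(.554,.1608,.20,77.5)"
```

```text
t 4.1 pos [0.554  0.1608 0.1572] yaw 77.44 down [ 0.0026  0.0014 -1.    ] F [-0.16 -0.88 -1.42] M [-0.07  0.02 -0.03] w 0.065
 tool delta units [-1.43  0.    0.  ] turn -0.01
 tilt fix units [ 0.     0.022 -0.019]
```

Request:
{"api": "arm_command", "payload": {
  "delta_pos": [
    [-0.2,0,0],
    [-0.3,0,0],
    [-0.4,0,0],
    [-0.5,0,0],
    [-0.6,0,0],
    [-0.7,0,0],
    [-0.7,0,0],
    [-0.7,0,0],
    [-0.6,0,0],
    [0,0,0]
  ],
  "rotation": [
    [0,0,0],
    [0,0,0],
    [0,0,0],
    [0,0,0],
    [0,0,0],
    [0,0,0],
    [0,0,0],
    [0,0,0],
    [0,0,0],
    [0,0,0]
  ]
}}

```text
clock: 5.1
position: [0.5531, 0.1602, 0.3118]
tool_rot: [0.684, 1.564, 0.465]
force: [0.5, -0.6, -3.1]
grip_width: 0.0647
```

```bash
python3 -c "
from h import *
go(.492,-.243,.31,-91)"
```

```text
t 5.1 pos [0.5531 0.1602 0.3118] yaw 77.42 down [ 0.0059  0.003  -1.    ] F [ 0.51 -0.62 -3.09] M [0.01 0.05 0.03] w 0.0647
 tool delta units [ 1.000e-02 -1.356e+01  9.400e-01] turn 28.07
 tilt fix units [-0.     0.049 -0.04 ]
```

Request:
{"api": "arm_command", "payload": {
  "delta_pos": [
    [0,-0.7,0],
    [0,-0.7,0],
    [0,-0.7,0],
    [0,-0.3,0],
    [0,0,0],
    [0,0,0],
    [0,0,0],
    [0,0,0],
    [0,0,0],
    [0,0,0]
  ],
  "rotation": [
    [0.3,0.02,-0.02],
    [0.6,0.02,-0.02],
    [1,0,0],
    [1,0,0],
    [1,0,0],
    [1,0,0],
    [1,0,0],
    [1,0,0],
    [1,0,0],
    [1,0,0]
  ]
}}

```text
clock: 6.1
position: [0.5263, 0.0767, 0.3069]
tool_rot: [-1.559, 1.562, -2.779]
force: [-0.0, -0.6, -3.0]
grip_width: 0.0652
```

Request:
{"api": "arm_command", "payload": {
  "delta_pos": [
    [0,0,0],
    [0,0,0],
    [0,0,0],
    [0,0,0],
    [0,0,0],
    [0,0,0],
    [0,0,0],
    [0,0,0],
    [0,0,0],
    [0,0,0]
  ],
  "rotation": [
    [1,0,0],
    [1,0,0],
    [1,0,0],
    [1,0,0],
    [1,0,0],
    [1,0,0],
    [1,0,0],
    [1,0,0],
    [1,0,0],
    [1,0,0]
  ]
}}

```text
clock: 7.1
position: [0.5191, 0.0636, 0.301]
tool_rot: [-0.487, 1.551, -2.837]
force: [-1.4, 0.6, -3.8]
grip_width: 0.0652
```

```bash
python3 -c "
from h import *
go(.492,-.083,.31,-91)"
```

```text
t 7.1 pos [0.5191 0.0636 0.301 ] yaw -44.68 down [-0.0187 -0.0059 -0.9998] F [-1.4   0.58 -3.81] M [ 0.   -0.08  0.  ] w 0.0652
 tool delta units [-0.25  2.79  4.11] turn 7.72
 tilt fix units [-0.     0.166  0.088]
```

Request:
{"api": "arm_command", "payload": {
  "delta_pos": [
    [0,0,0],
    [0,0,0],
    [0,0,0],
    [0,0,0],
    [0,0,0],
    [0,0,0],
    [0,0,0],
    [0,0,0]
  ],
  "rotation": [
    [1,0.02,0],
    [1,0.02,0],
    [1,0.02,0],
    [1,0.02,0],
    [1,0.02,0],
    [1,0.02,0],
    [1,0.02,0],
    [0.7,0,0]
  ]
}}

```text
clock: 7.9
position: [0.5132, 0.0536, 0.2969]
tool_rot: [0.17, 1.558, -3.055]
force: [0.1, -0.4, -3.5]
grip_width: 0.0651
```

```bash
python3 -c "
from h import *
go(.492,-.083,.31,-91)"
```

```text
t 7.9 pos [0.5132 0.0536 0.2969] yaw -94.76 down [-0.0125 -0.0011 -0.9999] F [ 0.11 -0.43 -3.52] M [-0.04 -0.02  0.02] w 0.0651
 tool delta units [-0.42  4.6   0.33] turn -0.63
 tilt fix units [-0.     0.118 -0.02 ]
```

Request:
{"api": "arm_command", "payload": {
  "delta_pos": [
    [-0.2,0.5,0.2],
    [-0.2,0.8,0],
    [-0.1,1,0],
    [0,1,0],
    [0,0.8,0],
    [0,0.4,0],
    [0,0,0],
    [0,0,0]
  ],
  "rotation": [
    [-0.3,0.06,-0.01],
    [-0.3,0.06,-0.01],
    [0,0,0],
    [0,0,0],
    [0,0,0],
    [0,0,0],
    [0,0,0],
    [0,0,0]
  ]
}}

```text
clock: 8.7
position: [0.4946, -0.0909, 0.3088]
tool_rot: [-0.12, 1.565, 2.976]
force: [-0.1, 0.4, -2.5]
grip_width: 0.0653
```

```bash
python3 - <<'E'
from h import *
import json
go(.492,-.243,.31,-91)
p=optics.camera_params('wrist'); f=optics.grab_frame('wrist')[:,:,::-1].copy()
go(.492,-.243,.31,-91)
cv2.imwrite('pics/w2.png',f)
json.dump({k:np.array(v).tolist() for k,v in p.items()},open('w2.json','w'))
E
```

```text
t 8.7 pos [ 0.4946 -0.0909  0.3088] yaw -92.63 down [-0.0058  0.001  -1.    ] F [-0.11  0.42 -2.51] M [ 0.09 -0.03  0.03] w 0.0653
 tool delta units [-0.05  5.07 -0.15] turn -0.27
 tilt fix units [-0.     0.056  0.007]
t 8.75 pos [ 0.4947 -0.0907  0.3088] yaw -92.6 down [-5.8e-03  9.0e-04 -1.0e+00] F [-1.04  1.11 -2.7 ] M [0.01 0.   0.  ] w 0.0653
 tool delta units [-0.04  5.07 -0.14] turn -0.27
 tilt fix units [0.    0.056 0.006]
```

View pics/w2.png

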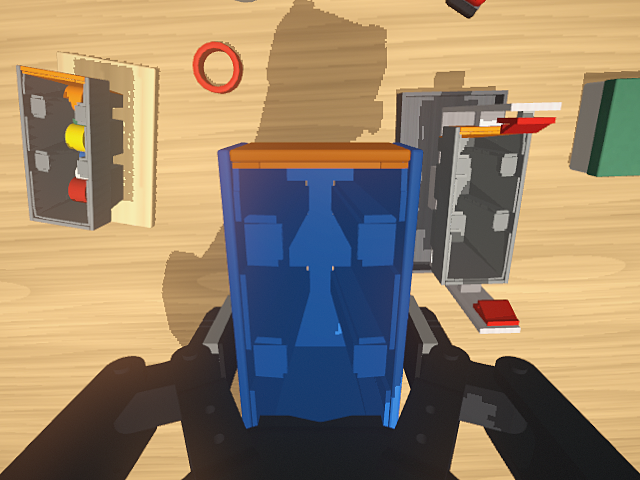

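Wrist view: held blue bin (orange end up, towards the far side) and the bay at right. The grey bin's rim runs roughly from (445,126)–(522,130) at the orange end to (443,284)–(503,286) at the near end; the red catches are at (526,125) and (496,311). I need a zoom for the corners.

```bash
python3 - <<'E'
import cv2,numpy as np
a=cv2.imread('pics/w2.png')[95:340,425:575]; b=cv2.imread('pics/scene0.png')[240:350,160:270]
A=cv2.resize(a,None,fx=2.4,fy=2.4,interpolation=cv2.INTER_CUBIC); B=cv2.resize(b,None,fx=4,fy=4,interpolation=cv2.INTER_CUBIC)
o=np.zeros((588,800,3),np.uint8); o[:,:360]=A; o[:440,360:800]=B
cv2.imwrite('pics/crop2.png',o)
E
```

```text
(no output)
```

View pics/crop2.png

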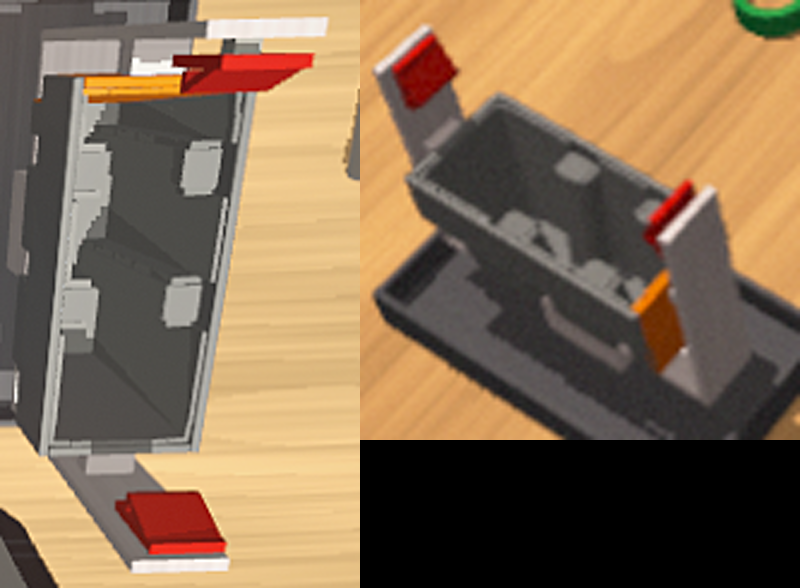

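```bash
python3 - <<'E'
from h import *
import json
w={k:np.array(v) for k,v in json.load(open('w2.json')).items()}
s=optics.camera_params('scene'); t=optics.camera_params('top')
W=np.array([[455,126.7],[441.7,284.6],[507.1,283.3],[531.3,134.6]])
for z in (.098,.108,.118,.128,.138):
    P=plane(w,W,z)[:,:2]; d=lambda a,b:np.linalg.norm(P[a]-P[b])
    print(z,'len',d(0,1).round(4),d(2,3).round(4),'wid',d(1,2).round(4),'c',P.mean(0).round(4),'yaw',np.degrees(np.arctan2(*(P[0]-P[1])[::-1])).round(2),np.degrees(np.arctan2(*(P[3]-P[2])[::-1])).round(2))
def tri(a,ua,b,ub):
    A=plane(a,[ua],0)[0];B=plane(b,[ub],0)[0]; da=a['origin']-A;db=b['origin']-B
    q=np.linalg.lstsq(np.c_[da,-db],B-A,rcond=None)[0]; X=A+q[0]*da;Y=B+q[1]*db
    return ((X+Y)/2).round(4),np.linalg.norm(X-Y).round(4)
print(tri(w,W[1],s,[194.5,263.3]),tri(w,W[2],s,[172,284.5]),tri(w,W[3],s,[228.8,319.5]))
print('blue rim',plane(w,[[219,149],[421,149],[397,428],[245,425]],.3236).round(4))
# catch/post: top view px -> plate corners
f=cv2.imread('pics/w2.png');hsv=cv2.cvtColor(f,cv2.COLOR_BGR2HSV)
m=cv2.inRange(hsv,(100,150,30),(125,255,255)); m[:140]=0; m[430:]=0
for nm,fn,o in(('L',np.min,-.5),('R',np.max,.5)):
    E=[[fn(np.nonzero(m[y,200:440])[0])+200+o,y] for y in range(170,290,5)]
    Q=plane(w,E,.3236)[:,:2].astype(np.float32); v=cv2.fitLine(Q,cv2.DIST_HUBER,0,.001,.001).ravel(); print(nm,np.degrees(np.arctan(v[1]/v[0])),v[3]+v[1]/v[0]*(.4947-v[2]))
E
```

```text
0.098 len 0.1628 0.1547 wid 0.0709 c [ 0.4764 -0.2544] yaw -0.62 -1.29
0.108 len 0.158 0.1501 wid 0.0688 c [ 0.4794 -0.2496] yaw -0.62 -1.29
0.118 len 0.1532 0.1456 wid 0.0667 c [ 0.4823 -0.2449] yaw -0.62 -1.29
0.128 len 0.1484 0.141 wid 0.0646 c [ 0.4853 -0.2402] yaw -0.62 -1.29
0.138 len 0.1436 0.1365 wid 0.0625 c [ 0.4882 -0.2355] yaw -0.62 -1.29
(array([ 0.4164, -0.2059,  0.1278]), np.float64(0.0048)) (array([ 0.416 , -0.2691,  0.1295]), np.float64(0.0057)) (array([ 0.5577, -0.2723,  0.1264]), np.float64(0.0108))
blue rim [[ 0.5678 -0.0622  0.3236]
 [ 0.5648 -0.1261  0.3236]
 [ 0.4493 -0.1215  0.3236]
 [ 0.454  -0.0571  0.3236]]
L -36.588573 -0.0365052
R -2.928756 -0.123228416
```

Rim z ≈ 0.127 and bay centre ≈ (0.489, −0.239). The fit has only 1.5 mm play, so I'll take a parallax-free view with the camera directly over the bay.

Request:
{"api": "arm_command", "payload": {
  "delta_pos": [
    [0,0.5,0.4],
    [0,0.8,0.5],
    [0,1,0.6],
    [0,1,0.6],
    [0,0.8,0.5],
    [0,0.6,0.4],
    [0,0.2,0.1],
    [0,0,0],
    [0,0,0]
  ],
  "rotation": [
    [-0.1,0.06,0],
    [-0.1,0,0],
    [-0.05,0,0],
    [0,0,0],
    [0,0,0],
    [0,0,0],
    [0,0,0],
    [0,0,0],
    [0,0,0]
  ]
}}

```text
clock: 9.65
position: [0.3946, -0.2345, 0.3076]
tool_rot: [-1.897, 1.568, 1.237]
force: [0.9, 0.5, -2.9]
grip_width: 0.0656
```

```bash
python3 - <<'E'
from h import *
import json
go(.39,-.239,.31,-91)
p=optics.camera_params('wrist'); f=optics.grab_frame('wrist')[:,:,::-1].copy()
go(.39,-.239,.31,-91)
cv2.imwrite('pics/w3.png',f)
json.dump({k:np.array(v).tolist() for k,v in p.items()},open('w3.json','w'))
E
```

```text
t 9.65 pos [ 0.3946 -0.2345  0.3076] yaw -90.41 down [ 9.0e-04  2.7e-03 -1.0e+00] F [ 0.87  0.48 -2.94] M [-0.   -0.01  0.01] w 0.0656
 tool delta units [-0.08  0.15  0.15] turn 0.1
 tilt fix units [ 0.    -0.009  0.026]
t 9.7 pos [ 0.3947 -0.2343  0.3075] yaw -90.39 down [ 9.0e-04  2.7e-03 -1.0e+00] F [ 0.75 -0.05 -2.44] M [-0.02 -0.   -0.02] w 0.0652
 tool delta units [-0.08  0.16  0.16] turn 0.1
 tilt fix units [ 0.    -0.008  0.026]
```

View pics/w3.png

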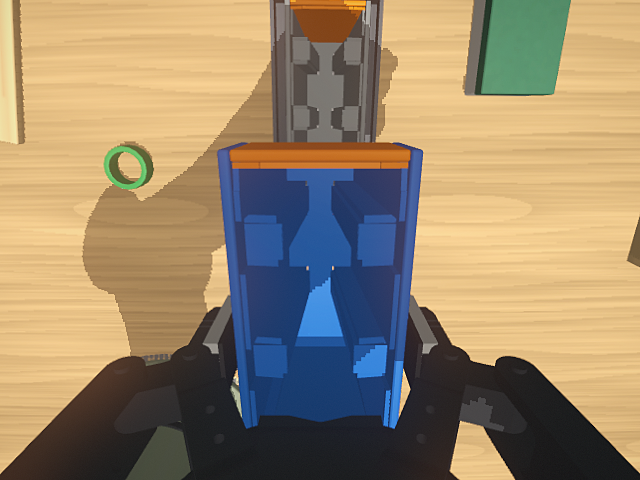

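```bash
python3 - <<'E'
import cv2,numpy as np
f=cv2.imread('pics/w3.png')
for y in (30,70,90,110,130): print(y,'L',cv2.cvtColor(f,7)[y,268:300].tolist(),'R',cv2.cvtColor(f,7)[y,352:388].tolist())
A=cv2.resize(f[0:150,260:400],None,fx=4,fy=4,interpolation=cv2.INTER_NEAREST);cv2.imwrite('pics/crop3.png',A)
E
```

```text
30 L [187, 185, 155, 127, 133, 128, 86, 54, 94, 135, 131, 129, 127, 127, 128, 129, 119, 100, 115, 118, 118, 101, 94, 117, 104, 80, 77, 78, 77, 78, 77, 77] R [72, 70, 71, 72, 70, 70, 71, 70, 69, 64, 121, 120, 84, 100, 123, 115, 114, 94, 132, 129, 123, 123, 130, 110, 46, 51, 97, 136, 129, 131, 178, 190, 187, 186, 186, 185]
70 L [130, 131, 129, 113, 89, 93, 89, 71, 62, 80, 91, 89, 88, 87, 88, 88, 86, 92, 109, 118, 120, 112, 100, 108, 111, 92, 76, 76, 78, 77, 77, 77] R [72, 71, 71, 72, 72, 71, 71, 65, 113, 121, 96, 96, 119, 118, 118, 99, 87, 85, 84, 83, 87, 74, 56, 51, 95, 93, 90, 91, 131, 127, 128, 128, 127, 127, 127, 127]
90 L [130, 129, 132, 121, 93, 89, 93, 81, 58, 72, 87, 90, 89, 87, 87, 87, 86, 83, 100, 116, 119, 114, 95, 101, 117, 96, 75, 77, 77, 78, 77, 77] R [71, 70, 71, 72, 73, 71, 68, 102, 120, 106, 96, 117, 119, 119, 100, 85, 86, 84, 85, 86, 68, 55, 52, 93, 93, 90, 97, 126, 126, 124, 124, 124, 125, 124, 124, 117]
110 L [121, 122, 122, 124, 109, 86, 90, 84, 66, 61, 77, 87, 86, 85, 85, 86, 85, 76, 90, 111, 117, 119, 98, 73, 67, 105, 123, 120, 117, 118, 117, 119] R [120, 121, 121, 121, 122, 127, 94, 69, 65, 91, 117, 119, 120, 100, 87, 85, 85, 84, 88, 67, 54, 59, 90, 91, 89, 104, 124, 124, 124, 123, 123, 120, 113, 184, 184, 182]
130 L [123, 123, 124, 125, 117, 95, 84, 88, 74, 54, 69, 84, 86, 85, 85, 83, 82, 81, 92, 108, 115, 119, 108, 95, 96, 95, 84, 81, 80, 82, 81, 81] R [118, 117, 117, 117, 120, 100, 77, 66, 91, 113, 118, 118, 101, 85, 84, 84, 84, 86, 68, 53, 68, 89, 90, 86, 110, 121, 120, 119, 117, 125, 120, 172, 178, 176, 175, 176]
```

View pics/crop3.png

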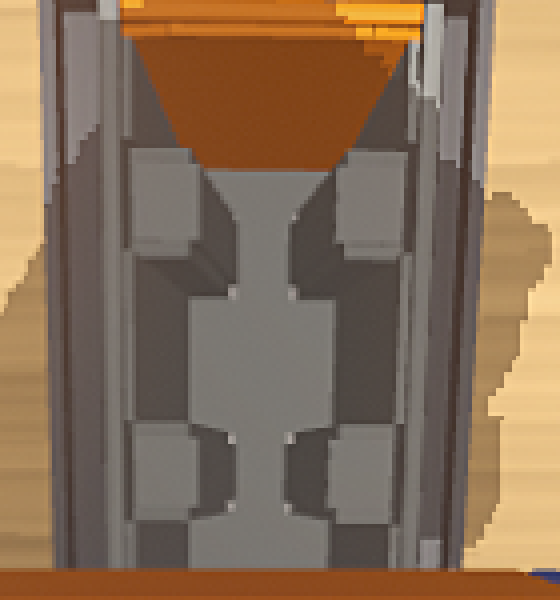

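```bash
python3 - <<'E'
from h import *
import json
w={k:np.array(v) for k,v in json.load(open('w3.json')).items()}; w2={k:np.array(v) for k,v in json.load(open('w2.json')).items()}
L=[[284.8,30],[285.3,70],[285.6,90],[285.8,110],[286,130]];Rr=[[369.3,30],[367,70],[366.3,90],[365,110],[364.2,130]]
print('cam',w['origin'])
for z in (.122,.126,.130):
    A=plane(w,L,z)[:,:2];B=plane(w,Rr,z)[:,:2]; a=np.polyfit(A[:,0],A[:,1],1);b=np.polyfit(B[:,0],B[:,1],1)
    C=plane(w,[[302,37.2],[302,60.5],[302,106],[302,130.5]],z-.008)[:,0]
    print(z,'yaw',np.degrees([a[0],b[0]]).round(2),'wid',(np.polyval(a,.49)-np.polyval(b,.49)).round(4),'y@.49',((np.polyval(a,.49)+np.polyval(b,.49))/2).round(4),'ribs',C.round(4),'x0',(C[:2].mean()-.04).round(4),(C[2:].mean()+.012).round(4), 'spacing',(C[:2].mean()-C[2:].mean()).round(4))
    print('   near end w2',plane(w2,[[441.7,284.6],[507.1,283.3]],z)[:,:2].round(4).tolist())
s=monitor.observe()
q=plane(w,[[219,149],[421,149],[397,428],[245,425]],s['position'][2]+.0148); print('blue rim',q.round(4), 'tcp',s['position'])
# blue ribs in same frame: x of rib edges; zr= rim-8mm
print(plane(w,[[265,216],[265,265],[265,339],[265,376]],s['position'][2]+.0068).round(4))
E
```

```text
cam [ 0.47561287 -0.23518245  0.43668424]
0.122 yaw [-1.36 -1.31] wid 0.0672 y@.49 -0.2395 ribs [0.5388 0.5214 0.4855 0.4651] x0 0.4901 0.4873 spacing 0.0548
   near end w2 [[0.4107, -0.2089], [0.4089, -0.2748]]
0.126 yaw [-1.36 -1.31] wid 0.0663 y@.49 -0.2394 ribs [0.538  0.5208 0.4854 0.4652] x0 0.4894 0.4873 spacing 0.0541
   near end w2 [[0.4128, -0.2075], [0.411, -0.2725]]
0.13 yaw [-1.36 -1.31] wid 0.0655 y@.49 -0.2394 ribs [0.5372 0.5202 0.4852 0.4653] x0 0.4887 0.4873 spacing 0.0534
   near end w2 [[0.4149, -0.206], [0.4131, -0.2702]]
blue rim [[ 0.4665 -0.2028  0.3223]
 [ 0.466  -0.267   0.3223]
 [ 0.3508 -0.2668  0.3223]
 [ 0.3528 -0.2023  0.3223]] tcp [ 0.39472866 -0.23430796  0.30753176]
[[ 0.4421 -0.2149  0.3143]
 [ 0.4228 -0.2138  0.3143]
 [ 0.39   -0.2118  0.3143]
 [ 0.3714 -0.2107  0.3143]]
```

```bash
python3 - <<'E'
from h import *
import json
f=cv2.imread('pics/w3.png'); w={k:np.array(v) for k,v in json.load(open('w3.json')).items()}
print([f[y,240].tolist() for y in range(136,172)])
g=f[:,:,0].astype(int)
print('rib L',list(zip(range(205,275,1),g[205:275,265])))
print('rib2 L',list(zip(range(330,385),g[330:385,268])))
for r in (140,142,144,148): print(r,plane(w,[[320,r]],.3223).round(4))
E
```

```text
[[81, 120, 155], [83, 125, 159], [89, 131, 165], [90, 135, 171], [90, 137, 172], [89, 135, 171], [92, 116, 147], [109, 63, 63], [109, 67, 69], [108, 69, 73], [62, 77, 115], [26, 81, 152], [31, 78, 145], [33, 84, 153], [33, 105, 190], [37, 111, 195], [40, 115, 200], [40, 117, 201], [38, 115, 200], [37, 113, 198], [38, 112, 198], [37, 112, 197], [36, 111, 197], [37, 109, 195], [33, 98, 181], [37, 91, 166], [46, 92, 163], [37, 115, 202], [36, 111, 198], [35, 111, 197], [35, 112, 200], [36, 110, 199], [75, 95, 160], [113, 60, 46], [107, 65, 60], [105, 65, 62]]
rib L [(205, np.int64(107)), (206, np.int64(107)), (207, np.int64(108)), (208, np.int64(108)), (209, np.int64(107)), (210, np.int64(107)), (211, np.int64(108)), (212, np.int64(107)), (213, np.int64(106)), (214, np.int64(111)), (215, np.int64(138)), (216, np.int64(157)), (217, np.int64(155)), (218, np.int64(154)), (219, np.int64(153)), (220, np.int64(153)), (221, np.int64(154)), (222, np.int64(145)), (223, np.int64(132)), (224, np.int64(149)), (225, np.int64(155)), (226, np.int64(155)), (227, np.int64(155)), (228, np.int64(155)), (2
[... 1655 characters left out ...]
 (359, np.int64(152)), (360, np.int64(152)), (361, np.int64(152)), (362, np.int64(152)), (363, np.int64(152)), (364, np.int64(152)), (365, np.int64(153)), (366, np.int64(151)), (367, np.int64(153)), (368, np.int64(152)), (369, np.int64(151)), (370, np.int64(151)), (371, np.int64(152)), (372, np.int64(151)), (373, np.int64(151)), (374, np.int64(151)), (375, np.int64(152)), (376, np.int64(151)), (377, np.int64(104)), (378, np.int64(105)), (379, np.int64(107)), (380, np.int64(107)), (381, np.int64(106)), (382, np.int64(108)), (383, np.int64(107)), (384, np.int64(107))]
140 [[ 0.469  -0.2349  0.3223]]
142 [[ 0.4683 -0.2349  0.3223]]
144 [[ 0.4677 -0.2349  0.3223]]
148 [[ 0.4665 -0.2349  0.3223]]
```

```bash
python3 -c "
from h import *
go(.4895,-.239,.29,-91.3)"
```

```text
t 9.7 pos [ 0.3947 -0.2343  0.3075] yaw -90.39 down [ 9.0e-04  2.7e-03 -1.0e+00] F [ 0.75 -0.05 -2.44] M [-0.02 -0.   -0.02] w 0.0652
 tool delta units [ 0.59  0.14 -3.16] turn 0.15
 tilt fix units [ 0.    -0.008  0.026]
```

Request:
{"api": "arm_command", "payload": {
  "delta_pos": [
    [0,0.04,-0.3],
    [0,0.05,-0.6],
    [0,0.05,-0.8],
    [0,0,-0.8],
    [0,0,-0.5],
    [0,0,-0.15],
    [0,0,0],
    [0,0,0]
  ],
  "rotation": [
    [0.08,0,0.02],
    [0.07,0,0],
    [0,0,0],
    [0,0,0],
    [0,0,0],
    [0,0,0],
    [0,0,0],
    [0,0,0]
  ]
}}

```text
clock: 10.5
position: [0.4991, -0.234, 0.3053]
tool_rot: [-1.225, 1.569, 1.902]
force: [-0.7, 0.2, -3.2]
grip_width: 0.065
```

```bash
python3 -c "
from h import *
go(.4895,-.239,.22,-91.3)"
```

```text
t 10.5 pos [ 0.4991 -0.234   0.3053] yaw -90.82 down [-6.0e-04  1.9e-03 -1.0e+00] F [-0.73  0.22 -3.16] M [-0.02 -0.03 -0.02] w 0.065
 tool delta units [2.84 0.18 0.32] turn 0.08
 tilt fix units [0.    0.006 0.018]
```

Request:
{"api": "arm_command", "payload": {
  "delta_pos": [
    [0,0.1,0.2],
    [0,0.08,0.12],
    [0.3,0,0],
    [0.5,0,0],
    [0.6,0,0],
    [0.5,0,0],
    [0.3,0,0],
    [0,0,0]
  ],
  "rotation": [
    [0.08,0,0.02],
    [0,0,0],
    [0,0,0],
    [0,0,0],
    [0,0,0],
    [0,0,0],
    [0,0,0],
    [0,0,0]
  ]
}}

```text
clock: 11.3
position: [0.4856, -0.2398, 0.2361]
tool_rot: [-2.453, 1.569, 0.662]
force: [0.0, 0.5, -2.6]
grip_width: 0.0651
```

```bash
python3 -c "
from h import *
go(.4895,-.239,.205,-91.3)"
```

```text
t 11.3 pos [ 0.4856 -0.2398  0.2361] yaw -91.49 down [ 0.0015  0.0012 -1.    ] F [ 0.05  0.54 -2.63] M [-0.05 -0.01 -0.01] w 0.0651
 tool delta units [ 1.04 -0.03 -0.13] turn -0.03
 tilt fix units [-0.    -0.014  0.012]
```

Request:
{"api": "arm_command", "payload": {
  "delta_pos": [
    [0.1,-0.03,-0.11],
    [0.2,0,0],
    [0.3,0,0],
    [0.25,0,0],
    [0.1,0,0],
    [0,0,0]
  ],
  "rotation": [
    [-0.03,-0.01,0.01],
    [0,0,0],
    [0,0,0],
    [0,0,0],
    [0,0,0],
    [0,0,0]
  ]
}}

```text
clock: 11.9
position: [0.4898, -0.2392, 0.2062]
tool_rot: [2.993, 1.569, -0.172]
force: [-0.1, 0.3, -3.3]
grip_width: 0.0654
```

```bash
python3 - <<'E'
from h import *
go(.4895,-.239,.197,-91.3)
a=cv2.resize(optics.grab_frame('scene')[230:350,160:280,::-1],(480,480),interpolation=cv2.INTER_CUBIC)
b=optics.grab_frame('wrist')[90:330,200:520,::-1]; o=np.zeros((480,800,3),np.uint8);o[:,:480]=a;o[:240,480:]=b
cv2.imwrite('pics/c4.png',o)
E
```

```text
t 11.9 pos [ 0.4898 -0.2392  0.2062] yaw -91.29 down [ 2.1e-03 -4.0e-04 -1.0e+00] F [-0.1   0.29 -3.31] M [ 0.02 -0.    0.05] w 0.0654
 tool delta units [ 0.31 -0.01  0.01] turn 0.0
 tilt fix units [ 0.    -0.02  -0.003]
```

View pics/c4.png

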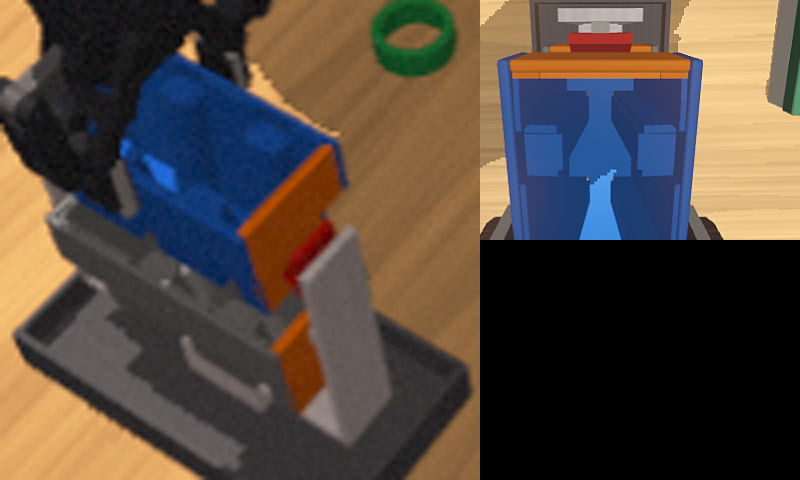

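The bin sits straight above the grey one with both orange ends on the same side. Now I feel my way down.

Request:
{"api": "arm_command", "payload": {
  "delta_pos": [
    [0.1,-0.01,0.01],
    [0.12,0,0],
    [0.12,0,0],
    [0.1,0,0],
    [0,0,0]
  ],
  "rotation": [
    [0,-0.02,0],
    [0,0,0],
    [0,0,0],
    [0,0,0],
    [0,0,0]
  ]
}}

```text
clock: 12.5
position: [0.4902, -0.2393, 0.1933]
tool_rot: [2.744, 1.568, -0.421]
force: [-0.7, 0.2, 1.6]
grip_width: 0.0654
```

```bash
python3 -c "
from h import *
go(.4895,-.239,.147,-91.3)"
```

```text
t 12.5 pos [ 0.4902 -0.2393  0.1933] yaw -91.29 down [ 0.0022 -0.001  -1.    ] F [-0.74  0.17  1.64] M [ 0.15  0.06 -0.01] w 0.0654
 tool delta units [ 1.54 -0.01  0.03] turn 0.0
 tilt fix units [-0.    -0.021 -0.009]
```

Request:
{"api": "arm_command", "payload": {
  "delta_pos": [
    [0.1,0,0.02],
    [0.1,0,0],
    [0.1,0,0]
  ],
  "rotation": [
    [0,-0.02,0],
    [0,0,0],
    [0,0,0]
  ]
}}

```text
clock: 12.8
position: [0.4903, -0.2397, 0.1846]
tool_rot: [2.516, 1.568, -0.648]
force: [-0.0, -0.5, -0.3]
grip_width: 0.0652
```

Request:
{"api": "arm_command", "payload": {
  "delta_pos": [
    [0.1,0,0],
    [0.1,0,0]
  ],
  "rotation": [
    [0,0,0],
    [0,0,0]
  ]
}}

```text
clock: 13.0
position: [0.49, -0.2396, 0.1778]
tool_rot: [2.369, 1.569, -0.796]
force: [-1.1, 0.6, 0.5]
grip_width: 0.0654
```

```bash
python3 -c "
from h import *
go(.4895,-.239,.147,-91.3)"
```

```text
t 13.0 pos [ 0.49   -0.2396  0.1778] yaw -91.29 down [ 0.0014 -0.0014 -1.    ] F [-1.1   0.6   0.55] M [0.   0.08 0.05] w 0.0654
 tool delta units [ 1.03 -0.02  0.02] turn 0.0
 tilt fix units [ 0.    -0.014 -0.013]
```

Request:
{"api": "arm_command", "payload": {
  "delta_pos": [
    [0.1,-0.02,0.01],
    [0.1,0,0],
    [0.1,0,0]
  ],
  "rotation": [
    [0,-0.01,-0.01],
    [0,0,0],
    [0,0,0]
  ]
}}

```text
clock: 13.3
position: [0.4896, -0.2389, 0.1677]
tool_rot: [0.806, 1.57, -2.358]
force: [0.7, -0.5, -0.4]
grip_width: 0.0651
```

Request:
{"api": "arm_command", "payload": {
  "delta_pos": [
    [0.1,0,0],
    [0.1,0,0]
  ],
  "rotation": [
    [0,0,0],
    [0,0,0]
  ]
}}

```text
clock: 13.5
position: [0.4896, -0.2389, 0.1611]
tool_rot: [0.687, 1.57, -2.477]
force: [0.4, 0.1, -0.0]
grip_width: 0.0651
```

```bash
python3 -c "
from h import *
go(.4895,-.239,.147,-91.3)"
```

```text
t 13.5 pos [ 0.4896 -0.2389  0.1611] yaw -91.29 down [-3.e-04 -2.e-04 -1.e+00] F [ 0.4   0.11 -0.01] M [-0.01  0.02  0.06] w 0.0651
 tool delta units [0.47 0.   0.  ] turn 0.0
 tilt fix units [-0.     0.002 -0.002]
```

Request:
{"api": "arm_command", "payload": {
  "delta_pos": [
    [0.07,0,0],
    [0.07,0,0]
  ],
  "rotation": [
    [0,0,0],
    [0,0,0]
  ]
}}

```text
clock: 13.7
position: [0.4896, -0.2388, 0.1564]
tool_rot: [0.46, 1.57, -2.704]
force: [-0.1, 0.7, -0.2]
grip_width: 0.0652
```

Request:
{"api": "arm_command", "payload": {
  "delta_pos": [
    [0.06,0,0],
    [0.05,0,0]
  ],
  "rotation": [
    [0,0,0],
    [0,0,0]
  ]
}}

```text
clock: 13.9
position: [0.4896, -0.2389, 0.1528]
tool_rot: [0.323, 1.57, -2.841]
force: [-0.0, 0.5, -0.7]
grip_width: 0.0656
```

```bash
python3 -c "
from h import *
go(.4895,-.239,.147,-91.3)"
```

```text
t 13.9 pos [ 0.4896 -0.2389  0.1528] yaw -91.29 down [-4.e-04 -1.e-04 -1.e+00] F [-0.04  0.5  -0.71] M [-0.05 -0.02  0.03] w 0.0656
 tool delta units [0.19 0.01 0.  ] turn 0.0
 tilt fix units [-0.     0.004 -0.001]
```

Now 1 mm steps, checking the force at each.

Request:
{"api": "arm_command", "payload": {
  "delta_pos": [
    [0.04,0,0],
    [0.03,0,0]
  ],
  "rotation": [
    [0,0,0],
    [0,0,0]
  ]
}}

```text
clock: 14.1
position: [0.4891, -0.2388, 0.1503]
tool_rot: [-0.104, 1.569, 3.015]
force: [-3.8, 0.6, -1.5]
grip_width: 0.0653
```

Request:
{"api": "arm_command", "payload": {
  "delta_pos": [
    [0.04,0,0]
  ],
  "rotation": [
    [0,0,0]
  ]
}}

```text
clock: 14.2
position: [0.489, -0.2388, 0.149]
tool_rot: [-0.138, 1.569, 2.981]
force: [0.9, 0.2, 0.8]
grip_width: 0.0651
```

Request:
{"api": "arm_command", "payload": {
  "delta_pos": [
    [0.04,0,0]
  ],
  "rotation": [
    [0,0,0]
  ]
}}

```text
clock: 14.3
position: [0.489, -0.2389, 0.1478]
tool_rot: [-0.081, 1.569, 3.038]
force: [-1.7, 1.0, 4.6]
grip_width: 0.0651
```

Request:
{"api": "arm_command", "payload": {
  "delta_pos": [
    [0.03,0,0]
  ],
  "rotation": [
    [0,0,0]
  ]
}}

```text
clock: 14.4
position: [0.4892, -0.2389, 0.1471]
tool_rot: [-0.15, 1.57, 2.969]
force: [-2.2, -0.2, 7.6]
grip_width: 0.0655
```

```bash
python3 - <<'E'
from h import *
go(.4895,-.239,.147,-91.3)
a=cv2.resize(optics.grab_frame('scene')[230:350,160:280,::-1],(480,480),interpolation=cv2.INTER_CUBIC)
b=optics.grab_frame('wrist')[50:450,200:460,::-1]; o=np.zeros((480,800,3),np.uint8);o[:,:480]=a;o[:400,480:740]=b
cv2.imwrite('pics/c5.png',o)
for i in range(3): print(monitor.observe()['force'],monitor.observe()['position']); optics.grab_frame('top')
E
```

```text
t 14.4 pos [ 0.4892 -0.2389  0.1471] yaw -91.3 down [-1.e-03  2.e-04 -1.e+00] F [-2.19 -0.18  7.59] M [0.28 0.88 0.01] w 0.0655
 tool delta units [ 0.    0.   -0.01] turn 0.0
 tilt fix units [0.    0.009 0.001]
[-2.31673036  1.90946457  7.65331978] [ 0.48920021 -0.23883604  0.14708855]
[-1.08094553  2.11081236  7.69016868] [ 0.4891799  -0.23886963  0.14713866]
[-1.69365095  0.19361588  7.63829274] [ 0.48918704 -0.23887323  0.14716408]
```

View pics/c5.png

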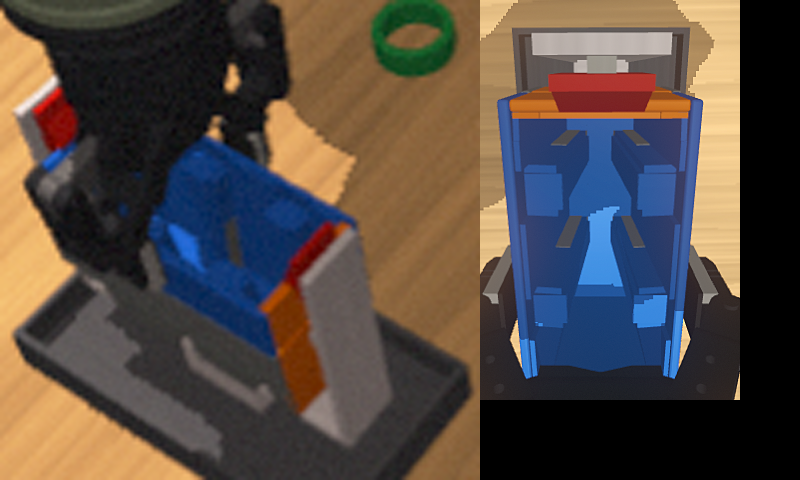

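```bash
cat > red.py <<'E'
from h import *
def red(im,nm):
    h=cv2.cvtColor(im,cv2.COLOR_BGR2HSV); m=cv2.inRange(h,(0,160,60),(4,255,255))|cv2.inRange(h,(175,160,60),(180,255,255))
    for q,(x0,y0,x1,y1) in {'front':(160,240,195,280),'back':(222,275,252,310)}.items():
        y,x=np.nonzero(m[y0:y1,x0:x1]); print(nm,q,len(x),'x',x.min()+x0,x.max()+x0,'y',y.min()+y0,y.max()+y0,'leftmost by row',[(int(r+y0),int(x[y==r].min()+x0),int(x[y==r].max()+x0)) for r in np.unique(y)[::3]])
E
python3 - <<'E'
from red import *
red(cv2.imread('pics/scene0.png'),'0'); im=optics.grab_frame('scene')[:,:,::-1].copy(); cv2.imwrite('pics/s5.png',im); red(im,'now')
s=optics.camera_params('scene')
for c,x in (('front',-.075),('back',.075)):
    print(c,[proj(s,[.488+x+d,-.239-x*.023,.165])[0].round(1).tolist() for d in (0,-.004,.004)])
E
```

```text
0 front 168 x 168 183 y 249 266 leftmost by row [(249, 176, 178), (252, 173, 180), (255, 170, 182), (258, 169, 183), (261, 170, 180), (264, 171, 177)]
0 back 69 x 231 242 y 286 302 leftmost by row [(286, 241, 242), (289, 237, 242), (292, 234, 239), (295, 233, 236), (298, 231, 234), (301, 233, 233)]
now front 110 x 168 178 y 252 267 leftmost by row [(252, 174, 175), (255, 170, 176), (258, 169, 178), (261, 170, 178), (264, 171, 177), (267, 172, 172)]
now back 65 x 231 242 y 286 301 leftmost by row [(286, 241, 242), (289, 238, 242), (292, 235, 240), (295, 233, 237), (298, 232, 234), (301, 233, 234)]
front [[176.9, 260.8], [175.3, 260.0], [178.4, 261.7]]
back [[236.1, 295.9], [234.4, 294.9], [237.8, 296.9]]
```

Edge positions of both catches in the scene view match the sprung-in starting picture to within a pixel (4 mm outward would show as about 1.7 px). I'll relieve the press, then check the catches before letting go.

Request:
{"api": "arm_command", "payload": {
  "delta_pos": [
    [-0.04,0,0],
    [-0.02,0,0],
    [0,0,0]
  ],
  "rotation": [
    [0,0,0],
    [0,0,0],
    [0,0,0]
  ]
}}

```text
clock: 15.0
position: [0.4892, -0.2388, 0.1491]
tool_rot: [-0.389, 1.57, 2.73]
force: [-1.4, 0.3, -0.6]
grip_width: 0.0652
```

```bash
python3 - <<'E'
from red import *
go(.4892,-.2389,.149,-91.3); red(optics.grab_frame('scene')[:,:,::-1].copy(),'now')
E
```

```text
t 15.0 pos [ 0.4892 -0.2388  0.1491] yaw -91.3 down [-9.e-04  4.e-04 -1.e+00] F [-1.44  0.3  -0.57] M [-0.07  0.4   0.02] w 0.0652
 tool delta units [ 0.  0. -0.] turn 0.0
 tilt fix units [0.    0.008 0.003]
now front 111 x 168 178 y 251 266 leftmost by row [(251, 174, 174), (254, 171, 176), (257, 168, 178), (260, 169, 178), (263, 171, 178), (266, 172, 173)]
now back 62 x 231 242 y 286 301 leftmost by row [(286, 240, 242), (289, 238, 242), (292, 235, 239), (295, 233, 236), (298, 232, 234), (301, 234, 234)]
```

Request:
{"api": "arm_command", "payload": {
  "delta_pos": [
    [0,0,0],
    [0,0,0],
    [0,0,0],
    [0,0,0],
    [0,0,0],
    [0,0,0]
  ],
  "rotation": [
    [0,0,0],
    [0,0,0],
    [0,0,0],
    [0,0,0],
    [0,0,0],
    [0,0,0]
  ],
  "gripper": -1
}}

```text
clock: 15.65
position: [0.4898, -0.2389, 0.1491]
tool_rot: [2.69, 1.571, -0.474]
force: [0.0, -0.2, 0.2]
grip_width: 0.0851
```

Request:
{"api": "arm_command", "payload": {
  "delta_pos": [
    [-0.1,0,0],
    [-0.3,0,0],
    [-0.5,0,0],
    [-0.7,0,0],
    [-0.8,0,0],
    [-0.8,0,0],
    [-0.6,0,0],
    [-0.3,0,0],
    [0,0,0]
  ],
  "rotation": [
    [0,0,0],
    [0,0,0],
    [0,0,0],
    [0,0,0],
    [0,0,0],
    [0,0,0],
    [0,0,0],
    [0,0,0],
    [0,0,0]
  ]
}}

```text
clock: 16.55
position: [0.4891, -0.2395, 0.281]
tool_rot: [2.651, 1.57, -0.515]
force: [0.2, 0.1, -1.1]
grip_width: 0.0855
```

```bash
python3 - <<'E'
from red import *
go(.4892,-.2389,.149,-91.3); im=optics.grab_frame('scene')[:,:,::-1].copy(); red(im,'now')
a=cv2.resize(im[230:350,160:280],(480,480),interpolation=cv2.INTER_CUBIC)
b=optics.grab_frame('wrist')[:,160:480,::-1]; o=np.zeros((480,800,3),np.uint8);o[:,:480]=a;o[:,480:]=b
cv2.imwrite('pics/c6.png',o)
E
```

```text
t 16.55 pos [ 0.4891 -0.2395  0.281 ] yaw -91.39 down [ 1.e-03 -6.e-04 -1.e+00] F [ 0.21  0.13 -1.1 ] M [-0.04  0.01  0.03] w 0.0855
 tool delta units [ 4.4  -0.02  0.  ] turn -0.01
 tilt fix units [-0.    -0.01  -0.005]
now front 113 x 168 183 y 249 266 leftmost by row [(249, 177, 178), (252, 178, 180), (255, 180, 182), (258, 169, 183), (261, 170, 180), (264, 171, 176)]
now back 61 x 231 242 y 286 302 leftmost by row [(286, 241, 242), (289, 238, 242), (292, 235, 239), (295, 233, 236), (298, 232, 234), (301, 234, 234)]
```

View pics/c6.png

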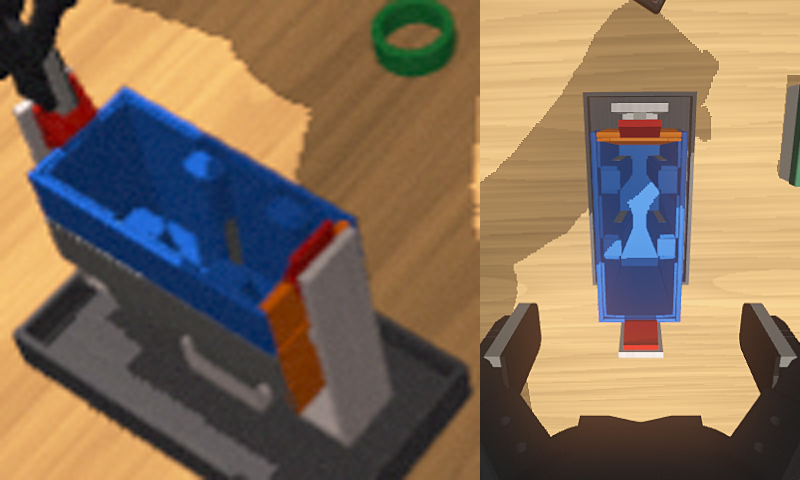

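The bin is nested and released, and the back catch clearly overlaps the orange rim. The front catch starts right at the rim edge around (641,320), so I'm checking that numerically.

```bash
python3 - <<'E'
from h import *
im=cv2.imread('pics/c6.png')
for c in (605,612,641,650,670): print(c,[(y,im[y,c].tolist()) for y in range(310,358,2)])
w=optics.camera_params('wrist'); print(w['origin'])
ax=np.array([np.cos(np.radians(-1.33)),np.sin(np.radians(-1.33)),0]); C=np.array([.488,-.2393,0])
# rim end at -74 at z=.162 ; nose inner edge at -70 (sprung) or -74 (pushed), z above rim
for x,z in ((-.074,.162),(-.070,.163),(-.074,.163),(-.086,.184),(.074,.162),(.070,.163)): print(x,z,(proj(w,C+ax*x+[0,0,z])+[320,0]).round(1))
E
```

```text
605 [(310, [216, 134, 94]), (312, [223, 140, 97]), (314, [228, 144, 99]), (316, [198, 122, 95]), (318, [163, 99, 91]), (320, [235, 154, 105]), (322, [194, 181, 217]), (324, [150, 211, 249]), (326, [139, 197, 236]), (328, [140, 197, 236]), (330, [139, 197, 235]), (332, [142, 199, 239]), (334, [141, 199, 238]), (336, [137, 193, 231]), (338, [139, 198, 237]), (340, [143, 201, 239]), (342, [139, 197, 236]), (344, [146, 205, 244]), (346, [145, 205, 244]), (348, [142, 201, 240]), (350, [142, 200, 239]), (352, [136, 195, 233]), (354, [126, 181, 220]), (356, [133, 190, 228])]
612 [(310, [114, 77, 84]), (312, [114, 78, 86]), (314, [123, 80, 85]), (316, [221, 137, 94]), (318, [158, 97, 89]), (320, [231, 151, 102]), (322, [193, 181, 219]), (324, [146, 207, 246]), (326, [137, 193, 232]), (328, [138, 196, 235]), (330, [137, 195, 233]), (332, [142, 200, 238]), (334, [142, 199, 236]), (336, [135, 192, 231]), (338, [140, 198, 237]), (340, [141, 199, 237]), (342, [139, 197, 235]), (344, [145, 204, 243]), (346, [145, 204, 243]), (348, [143, 202, 240]), (350, [141, 200, 238]), (352, [136, 194, 232]), (
[... 1209 characters left out ...]
0, 128, 86]), (318, [167, 102, 83]), (320, [236, 158, 101]), (322, [174, 182, 216]), (324, [141, 201, 239]), (326, [131, 187, 224]), (328, [131, 188, 226]), (330, [134, 191, 228]), (332, [145, 203, 242]), (334, [130, 186, 224]), (336, [135, 191, 230]), (338, [137, 195, 232]), (340, [137, 196, 234]), (342, [136, 193, 232]), (344, [137, 196, 233]), (346, [138, 195, 233]), (348, [138, 195, 233]), (350, [135, 194, 232]), (352, [140, 199, 238]), (354, [133, 190, 228]), (356, [132, 190, 228])]
[ 0.56986285 -0.24099435  0.40860506]
-0.074 0.162 [[640.1 320.5]]
-0.07 0.163 [[640.1 316.9]]
-0.074 0.163 [[640.1 321.2]]
-0.086 0.184 [[640.2 350.1]]
0.074 0.162 [[639.9 129.5]]
0.07 0.163 [[639.9 135.7]]
```

Both catches match their sprung-in outlines to within 1 px, the red noses lie over the rim at both ends, and the rim is where the nested height predicts. Handing in.

```bash
python3 -c "
from h import *
print(bot.job_done(), monitor.observe()['clock'])"
```

```text
the job is handed in; nothing more can be done
the job is handed in; nothing more can be done
```

The blue bin is off the tape-roll bin, turned half a turn, and nested in the grey bin in the steel bay with the orange ends matching. I let go of it, backed the gripper about 13 cm clear, and handed the job in. It took about 17 s of the 48 s allowed.

- **Pressing force:** contact with the grey rim came at the expected height. The highest press I read was about 7.6 N at the wrist, or about 10.6 N counting the bin's own weight, so under 15 N. Sideways readings stayed under about 4 N.
- **Back catch:** it visibly overlaps the bin's orange end rim, and its outline matches the starting picture to about 1 px.
- **Front catch:** its outline in the scene camera is back at the starting position within 1 px (4 mm out would show about 1.6 px). In the wrist view its nose covers the bin's rim edge.
- **Rim height:** the rim's end edges sit within 1 px of where a fully nested bin should be.
- **What disagreed:** the front nose showed about 1.5 px of overlap in the wrist view where I expected about 3.5 px. At peak press there was also a small moment (0.9 N m) suggesting more resistance at the front end. The other checks all pointed to the catch being sprung in, so I took it as home. I did not tug on the bin to confirm.
- **Bystanders:** I never saw the arm come near them, but I did not re-measure their positions at the end.

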